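Open the safety-capped ball cleaner in the bar caddy

TASK

Fold the caddy's cover open until it stands upright and let it stand there by itself, then press the safety cap of the ball-cleaner bottle down, turn it about a quarter turn anticlockwise (seen from above) while it is pressed, and lift it off. Finish while still holding the cap in the gripper, level and straight above the bottle, some 5 to 10 cm clear of its mouth, with the cover still upright. Do not push the other things on the counter or in the caddy about.

Things in the scene. Friction and masses are not known exactly. Their poses are not given: they have to be found in the camera images.
- caddy: Wooden bar caddy, fixed. Open tray 300 (its x) by 200 (its y) mm, walls 8 mm thick, 50 high, floor 8 thick; four corner posts to 118 mm carry a flat cover; open-sided but for a rail along the -y side. Origin: centre of the underside, on the counter. Hinge along its -y side, parallel to its x; the cover's tab sticks out on the +y side. Yaw within 0.4 rad of the world axes.
- cover (a joint): Angle of the cover, rad: 0 closed (level), grows as the tab end rises, 1.57 upright, limit 2.3. Starts between 0 and 0.45. The cover is a 300 x 197 x 10 mm board of about 0.3 kg on a stiff friction hinge: it stays where it is let go; lifting it at the tab takes about 4 N.
- cover_tab (a point): Grip point on the cover's tab (moves with it), 224 mm from the hinge line, 6 mm above the plane of the board's underside. The tab is a tongue 24 mm wide along the hinge direction, 12 mm thick, from the board's edge (197 mm from the hinge) to 237 mm; the point is in mid-width and mid-thickness. Gripped by its two sides it pivots between the pads. Axes: x along the hinge, y from hinge to tab.
- cover_hinge (a point): Middle of the cover's hinge line, 118 mm above the counter, 100 mm from the caddy's origin towards its -y, level with the board's underside when shut; axes those of the caddy (hinge along x). Does not move with the cover.
- bottle: Squat round white bottle held fast in a rubber foot on the caddy's floor (cannot turn, tip or lift), about 65 mm to the caddy's +x or -x side and 35 mm to +y of its middle, hidden by the cover at first. Body 66 mm across to 50 mm height, then a sloping shoulder to the 28 mm neck at 66 mm. Mouth 96 mm up with the cap on, 101 mm without. Origin: centre of the underside, 8 mm above the counter; z up.
- cap: Grey ribbed plastic push-and-turn cap, 46 mm across, 26 mm high, about 30 g, loose once unlocked. Origin: centre of its lower rim, z up. Locked, the rim is 74 mm above the bottle's origin and the top 100 mm (108 mm above the counter), its x axis along the bottle's x axis. A spring pushes it up with 3 N.
- cap_top (a point): Centre of the cap's flat top (moves with it). To unlock, push the cap down about 5 mm or more (it goes 7 mm at most, about 7 N), turn it anticlockwise seen from above, keeping it down for the first 0.6 rad; turned 0.95 to 2.35 rad in all it lifts straight off. Locked, it turns neither way and cannot be pulled off.
- polish_tin: Bystander: flat steel tin 60 mm across, 34 mm high, standing loose in the caddy's tray on the side away from the bottle. Origin: centre of its underside.
- chalk: Bystander: blue 22 mm chalk cube on the counter, about 210 mm from the caddy's middle along its +x side. Origin: centre of its underside.
- tumbler: Bystander: clear drinking glass 76 mm across, 95 mm high. Origin: centre of its underside.
- nut_bowl: Bystander: white bowl 120 mm across, 45 mm high. Origin: centre of its underside.
- table_brush: Bystander: brush about 200 mm long lying flat on the counter, bristle end away from its handle; origin near its middle, on the counter.
- tonic: Bystander: green glass bottle 60 mm across, 190 mm high. Origin: centre of its underside.
- ball_tray: Bystander: wooden tray 190 x 135 mm with six billiard balls, 63 mm high. Origin: centre of its underside.

How it is judged:
On the way, in this order (a step that is already met when the one before it is completed fails the run):
1. the cover stands upright (within about 12 degrees), let go (value of joint cover between 1.35 and 1.79 rad and contact force between each of the arm, the fingers and cover below 0.1 N), for 0.2 s.
2. the cap is pressed down on the bottle (z of cap in the frame of bottle below 0.0705 m and horizontal distance between cap and bottle below 0.006 m), for 0.02 s.
3. the cap is turned free while still on the bottle's neck (angle between the x axis of cap and the x axis of bottle, either way round above 0.6 rad and z of cap in the frame of bottle below 0.09 m and horizontal distance between cap and bottle below 0.008 m), for 0.02 s.
At the end, for the whole second after the job is handed in: The cover stands by itself at 1.35 to 1.79 rad. The cap is held still by the fingers (over 1 N), level within 0.3 rad, its axis within 30 mm of the bottle's, its lower rim 25 to 130 mm above the bottle's mouth (126 to 231 mm above the bottle's origin), touching neither bottle nor cover (value of joint cover between 1.35 and 1.79 rad and contact force between each of anything else, cap and cover below 0.1 N and z of cap in the frame of bottle between 0.126 and 0.231 m and horizontal distance between cap and bottle below 0.03 m and angle between cap's own z axis and vertical below 0.3 rad and contact force between the fingers and cap above 1 N and contact force between cap and bottle below 0.1 N and linear speed of cap below 0.03 m/s); the arm keeps its last pose, push and grip.
It fails at once if a bystander is pushed more than 30 mm from its place (distance of any of polish_tin, chalk, tumbler, nut_bowl, table_brush, tonic, ball_tray from where it was at the start of the episode above 0.03 m).
It also fails if it takes over 59 s, if anything falls off the work surface, if the arm or the gripper's body presses on something with over 40 N, if the wrist force passes 120 N, or if a joint passes its speed limit or range.

ROBOT

A 6-joint arm with a two-finger parallel gripper is mounted at the origin on the work surface. World frame = base frame: x ahead of the robot, y to its left, z up, the work surface at z = 0. Lengths are in m, angles in rad, forces in N, time in s.
With the tool pointing down it reaches from about 0.375 to 0.975 m from the base axis. Payload 3.8 kg.
Tool frame: the origin (TCP) lies midway between the tips of the shut fingers; the grasp point (between the pads) lies 19 mm behind it; z points along the fingers, y is the line along which they close (so a half turn about z gives the same grasp; the last joint's range is limited). The gripper opens to 88 mm and grips with 3 to 60 N. Pads are 18 mm wide; open, the fingers measure 123 mm over their backs; the gripper's body (75 mm by 187 mm) begins 45 mm behind the grasp point.
Start: joints at [-1.335, 0.264, 1.604, -0, 1.274, -0.037], TCP at [0.182, -0.65, 0.239] pointing down, gripper open.
Joint ranges: [-2.63, 2.63], [-0.94, 2.18], [0.31, 2.57], [-1.31, 4.45], [0, 2.66], [-2.55, 2.55]. Speed limits (rad/s): [2.57, 2.57, 3.14, 3.14, 3.14, 3.14].

INTERFACE

Orientations are given as [roll, pitch, yaw] about the fixed x, y, z axes, in that order (R = Rz(yaw) Ry(pitch) Rx(roll)).
In Python, from rig import ctrl gives the robot as it stands.
- The arm moves only by the tool drive_effector, called in YAML: its name, and indented under it one key for each argument. Schema: {"type":"object","properties":{"offsets":{"type":"string"},"finger_gap":{"type":"number"},"grip_force":{"type":"number"},"only":{"type":"string"},"quiet":{"type":"boolean"},"lines":{"type":"string"}},"required":["offsets"],"additionalProperties":false}. offsets is a string of 1 to 5 rows, parted by a bar, with the numbers parted by commas; each row has 6 numbers: dx, dy, dz in cm, then a rotation vector rx, ry, rz in units of 0.05 rad; each row is the pose to reach, as a shift and turn from the pose commanded when the call began, along the tool's axes at that moment; what a row does not reach only later rows make up. A row lasts 1/12 s, in which the tool goes at most 0.0417 m and 0.125 rad, less where a joint would pass 70% of its speed; a pose out of reach is approached as far as the arm can. finger_gap is the finger opening in m, set as the call begins (left out keeps the last). The fingers move at their own pace and stop on an object; grip_force is the grip in N (left out, the last holds). Time passes only in rows, so rows that do not move let the fingers close. The tool returns the time, the measured TCP pose, the force, the opening and the grip force at its end. only (a regular expression) keeps the lines of the reply that match it, lines (a string "A,B") keeps lines A to B, and quiet returns only ok. Input that does not fit is refused with a message, and nothing moves.
- ctrl.observe(): the state, without advancing time (a new reading comes with each control period).
- ctrl.camera(name): name is "scene" or "top" or "wrist"; returns the picture (384x512x3 uint8, red, green, blue); there is no depth.
- ctrl.calibration(name): a dict with "mtx" (3x3 intrinsics, pixels), "k1" (the pictures are not rectified: a ray, as slopes to the right and down, at radius r is drawn at 1 + k1 r^2 times it, then the intrinsics apply), "pose" (4x4, takes a point from camera to world coordinates). Camera axes: x right, y down, z forward; pixel columns grow to the right and rows downward; lengths in m; the calibration is good to about 2 mm. A picture is of the moment at which its call begins: read the wrist's pose just before it. calibration takes no time and is no camera call; for the wrist camera it gives the pose at the moment of the call.
- ctrl.finish_job(): hands the job in; it is judged then, once.
The state is a dict: "time": time; "joint_pos": joint angles; "qd": joint speeds; "joint_torque": joint torques, N m; "tool_pos": TCP position; "tool_rot": TCP orientation; "force": force on the tool from outside, world axes, zero at the start; "moment": the same for the moment, N m; "gripper_width": finger opening in m; "grip_force": force on a finger pad.
Only numpy, scipy, OpenCV 4.12 (cv2) and the standard library are available. Lean on these libraries where they do the work, as an engineer would, in place of code of your own. Each camera call takes 0.05 s, during which the arm holds its last target. There are 200 camera calls.

## Working session

There is one attempt and no reset: what is moved stays moved. The work goes in short steps, Python scripts to look and compute and a tool call to move; the robot and the scene stay as the last step left them, time stands still between calls to the robot, and variables do not carry over. Pictures are saved under pics/ and viewed, at most 10 in all, crops included, and the job is handed in when it is done.

```bash
ls; mkdir -p pics; python3 - <<'E'
from rig import ctrl
import cv2,numpy as np
print(ctrl.observe())
for n in("scene","top","wrist"):
    c=ctrl.calibration(n);print(n,c)
    cv2.imwrite(f"pics/{n}0.png",ctrl.camera(n)[:,:,::-1])
E
```

```text
pics
rig.py
{'time': 0.0, 'joint_pos': array([-1.33490750e+00,  2.64749472e-01,  1.60533478e+00, -6.37263991e-06,
        1.27371804e+00, -3.68767835e-02]), 'qd': array([ 0.00106362,  0.00034631,  0.00033105, -0.00094648, -0.00038264,
       -0.00107619]), 'joint_torque': array([ 1.38840889e-03, -5.02110672e+01, -3.56872880e+01,  7.29811820e-02,
        2.95548630e-02, -2.00216246e-04]), 'tool_pos': array([ 0.18168966, -0.64936015,  0.23741168]), 'tool_rot': array([-3.13938430e+00, -7.53804028e-05,  2.72767402e-01]), 'force': array([ 0.3417549 ,  0.1472257 , -0.88031074]), 'moment': array([ 0.04321535, -0.04483102, -0.00746742]), 'grip_force': 0.0, 'gripper_width': 0.08822657572363732}
scene {'mtx': array([[418.39118282,   0.        , 246.11086548],
       [  0.        , 418.39118282, 194.46481241],
       [  0.        ,   0.        ,   1.        ]]), 'k1': 0.020404691418395193, 'pose': array([[-0.72439115,  0.42333218, -0.54410232,  1.22758086],
       [ 0.68916153,  0.42439667, -0.58731921,  0.64608334],
       [-
[... 411 characters left out ...]
,  0.00306893,  0.00340397],
       [-0.00211836, -0.07393006, -0.99726118,  1.67944456],
       [ 0.        ,  0.        ,  0.        ,  1.        ]])}
wrist {'mtx': array([[273.88612962,   0.        , 259.9490361 ],
       [  0.        , 273.88612962, 192.14328746],
       [  0.        ,   0.        ,   1.        ]]), 'k1': -0.002226022705302583, 'pose': array([[ 2.69206414e-01, -9.19316194e-01, -2.87028993e-01,
         2.55677232e-01],
       [-9.63081994e-01, -2.57278557e-01, -7.92516012e-02,
        -6.29848689e-01],
       [-9.89124550e-04,  2.97767494e-01, -9.54637911e-01,
         3.83167801e-01],
       [ 0.00000000e+00,  0.00000000e+00,  0.00000000e+00,
         1.00000000e+00]])}
```
View pics/scene0.png

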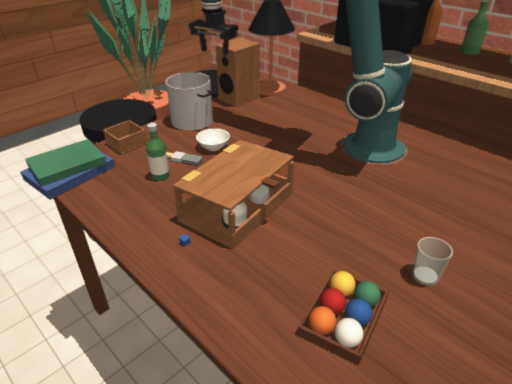

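View pics/top0.png

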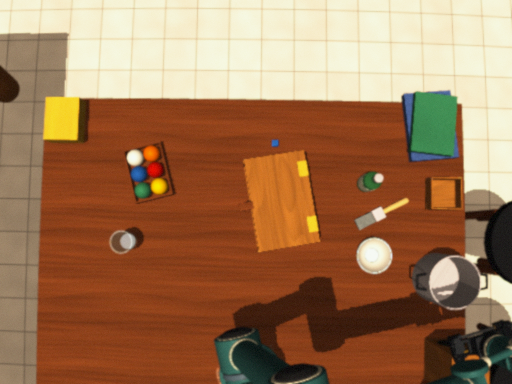

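The caddy is at top-view cols 244–320, rows 151–251, with the tab at about (246,206), the yellow hinges on the right (world −y) and the chalk at (275,143). The scene view shows the tab side facing the camera, with a white bottle at about (235,213). I'll zoom in on both for corners.

```bash
python3 - <<'E'
import cv2,numpy as np
a=cv2.imread("pics/scene0.png")[138:248,168:302];b=cv2.imread("pics/top0.png")[140:260,238:326]
a=cv2.resize(a,None,fx=3.5,fy=3.5,interpolation=cv2.INTER_CUBIC);b=cv2.resize(b,None,fx=3.5,fy=3.5,interpolation=cv2.INTER_CUBIC)
o=np.zeros((420,800,3),np.uint8);o[:a.shape[0],:a.shape[1]]=a;o[:b.shape[0],480:480+b.shape[1]]=b
for i in range(0,480,35): cv2.line(o,(i,410),(i,419),(255,255,255),1)
cv2.imwrite("pics/z1.png",o)
E
```

View pics/z1.png

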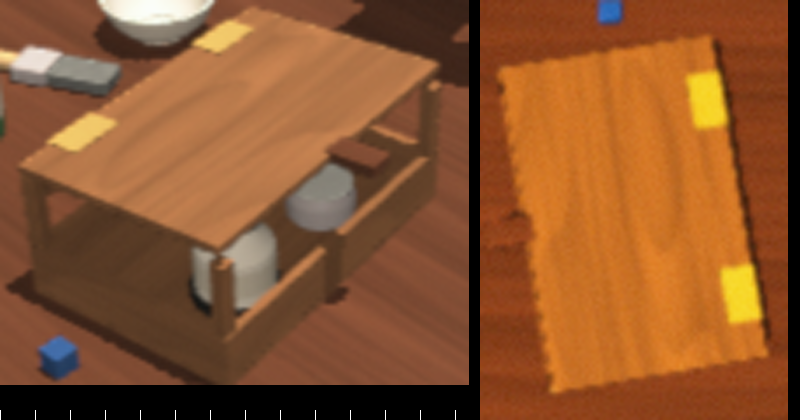

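The zoom shows the cover slightly open. The board's top corners in the scene crop are at (22,163), (255,10), (438,65) and (220,243). In the top crop they are at (500,68), (712,37), (768,353) and (552,390). The tab is at scene crop (360,155). The bottle stands on the +x side, with its cap hidden. Next I'll fit the caddy pose and cover angle to both views.

```bash
cat > h.py <<'E'
import numpy as np,cv2
from scipy.optimize import least_squares
from scipy.spatial.transform import Rotation as R
def proj(c,P):
    P=np.atleast_2d(P);T=np.linalg.inv(c["pose"]);q=P@T[:3,:3].T+T[:3,3]
    s=q[:,:2]/q[:,2:];s=s*(1+c["k1"]*(s**2).sum(1))[:,None]
    return s*[c["mtx"][0,0],c["mtx"][1,1]]+c["mtx"][:2,2]
def caddy(p,P):  # caddy to world
    return R.from_euler('z',p[2]).apply(np.atleast_2d(P))+[p[0],p[1],0]
def cov(a,P):    # cover frame (x along hinge,y to tab,z up from underside) to caddy
    return R.from_euler('x',a).apply(np.atleast_2d(P))+[0,-.1,.118]
def T(): 
    from rig import ctrl
    o=ctrl.observe(); return o["tool_pos"],R.from_euler('xyz',o["tool_rot"]),o
E
python3 - <<'E'
from h import *; from rig import ctrl
cs,ct=ctrl.calibration("scene"),ctrl.calibration("top")
C=np.array([[.15,0,.01],[-.15,0,.01],[-.15,.197,.01],[.15,.197,.01]])
us=np.array([[22,163],[255,10],[438,65],[220,243]])/3.5+[168,138]
ut=np.array([[712,37],[768,353],[552,390],[500,68]]) ; ut=(ut-[480,0])/3.5+[238,140]
tab=np.array([[.0,.224,.006]]); ts=np.array([[362,154]])/3.5+[168,138]
foot=np.array([[.15,.1,0]]); fs=np.array([[232,381]])/3.5+[168,138]
def f(p,w=0):
    W=caddy(p,cov(p[3],C))
    r=[proj(cs,W)-us,proj(ct,W)-ut,proj(cs,caddy(p,cov(p[3],tab)))-ts,proj(cs,caddy(p,foot))-fs]
    return np.concatenate(r).ravel()
s=least_squares(f,[.5,-.02,.15,.1],loss='soft_l1');print(s.x);print(f(s.x).reshape(-1,2).round(1))
p=s.x
print("tab",caddy(p,cov(p[3],tab)),"hinge",caddy(p,[[0,-.1,.118]]))
for sx in(1,-1):
  b=caddy(p,[[sx*.065,.035,.008]]);print("bottle?",b,proj(cs,b+[0,0,.04]),"chalk",proj(ct,caddy(p,[[.21,0,.011]])))
t,r,o=T();print(t,r.as_matrix().round(3))
# independent triangulation of board corners from the 2 views
def ray(c,u):
    n=cv2.undistortPoints(np.array(u,float).reshape(-1,1,2),c["mtx"],np.array([c["k1"],0,0,0,0]))[:,0]
    d=np.c_[n,np.ones(len(n))]@c["pose"][:3,:3].T; return c["pose"][:3,3],d
o1,d1=ray(cs,us);o2,d2=ray(ct,ut)
for a,b in zip(d1,d2):
    k=np.linalg.lstsq(np.c_[a,-b],o2-o1,rcond=None)[0];print(((o1+a*k[0]+o2+b*k[1])/2).round(4))
E
```

```text
[ 0.58201032 -0.08896394  0.17685329  0.05908787]
[[-1.6  0.1]
 [-1.  -1.6]
 [ 0.7 -1.9]
 [-0.7  0.1]
 [-0.5 -0.2]
 [-0.4  1.5]
 [ 0.5  1.3]
 [-0.1  0.2]
 [ 1.8  1. ]
 [-0.8  2.6]]
tab [[0.56032576 0.03236831 0.13721751]] hinge [[ 0.5996036  -0.18740416  0.118     ]]
bottle? [[ 0.63983881 -0.04307423  0.008     ]] [[233.04927708 209.80760644]] chalk [[268.74167979 143.55616378]]
bottle? [[ 0.51186653 -0.0659455   0.008     ]] [[259.78461835 187.30968991]] chalk [[268.74167979 143.55616378]]
[ 0.18173846 -0.64952313  0.23767495] [[ 0.963  0.269 -0.   ]
 [ 0.269 -0.963  0.002]
 [ 0.    -0.002 -1.   ]]
[ 0.7449 -0.1618  0.1274]
[ 0.454  -0.2136  0.1237]
[ 0.4216 -0.0194  0.1357]
[0.7126 0.0326 0.1403]
```

Bottle is on the caddy's +x side (predicted body pixel (233,210) matches). The fit puts the tab at about (0.560, 0.032, 0.137). Next I'll hover above it, turning so the fingers close along the hinge.

The manual's scale: shifts go in cm and turns go in units of 0.05 rad. Converting my numbers, 0.137 m is 13.7, -0.138 m is -13.8, -0.5 rad is -10.

drive_effector:
  offsets: "13.7,-13.8,-3,0,0,-10 | 13.7,-13.8,-3,0,0,-10 | 13.7,-13.8,-3,0,0,-10 | 13.7,-13.8,-3,0,0,-10 | 13.7,-13.8,-3,0,0,-10"
  finger_gap: 0.06

```text
time: 0.57
tool_pos: [0.2775, -0.4774, 0.2688]
tool_rot: [-3.141, -0.001, 0.779]
force: [0.9, 0.5, 0.5]
gripper_width: 0.0605
grip_force: 0.0
```

drive_effector:
  offsets: "18.6,-5.6,0,0,0,-10 | 18.6,-5.6,0,0,0,-10 | 18.6,-5.6,0,0,0,-10 | 18.6,-5.6,0,0,0,-10 | 18.6,-5.6,0,0,0,-10"

```text
time: 0.98
tool_pos: [0.3714, -0.3071, 0.2685]
tool_rot: [-3.142, -0.001, 1.279]
force: [-0.0, -0.5, -0.4]
gripper_width: 0.0601
grip_force: 0.0
```

drive_effector:
  offsets: "19,4.05,0,0,0,-9.5 | 19,4.05,0,0,0,-9.5 | 19,4.05,0,0,0,-9.5 | 19,4.05,0,0,0,-9.5 | 19,4.05,0,0,0,-9.5"

```text
time: 1.4
tool_pos: [0.466, -0.1374, 0.2686]
tool_rot: [3.141, -0.001, 1.754]
force: [0.0, -0.2, -0.3]
gripper_width: 0.0597
grip_force: 0.0
```

drive_effector:
  offsets: "15.1,12.3,0,0,0,0 | 15.1,12.3,0,0,0,0 | 15.1,12.3,0,0,0,0 | 15.1,12.3,0,0,0,0 | 15.1,12.3,0,0,0,0"

```text
time: 1.82
tool_pos: [0.5606, 0.0331, 0.2684]
tool_rot: [3.141, -0.001, 1.749]
force: [0.1, -0.2, -0.3]
gripper_width: 0.06
grip_force: 0.0
```

```bash
python3 - <<'E'
from h import *; from rig import ctrl
t,r,o=T();print(t,r.as_euler('xyz'),o["force"])
import pickle
c=ctrl.calibration("wrist");im=ctrl.camera("wrist");pickle.dump((c,im),open("w1.pkl","wb"))
cv2.imwrite("pics/w1.png",cv2.resize(im[:,:,::-1],None,fx=1.5,fy=1.5))
print(proj(c,[[.5603,.0324,.1372]])*1.5)
E
```

```text
[0.56062757 0.03306261 0.26843541] [ 3.14121401e+00 -9.26102817e-04  1.74947417e+00] [ 0.06190367 -0.20393756 -0.25027134]
[[390.0094008  275.08817615]]
```

View pics/w1.png

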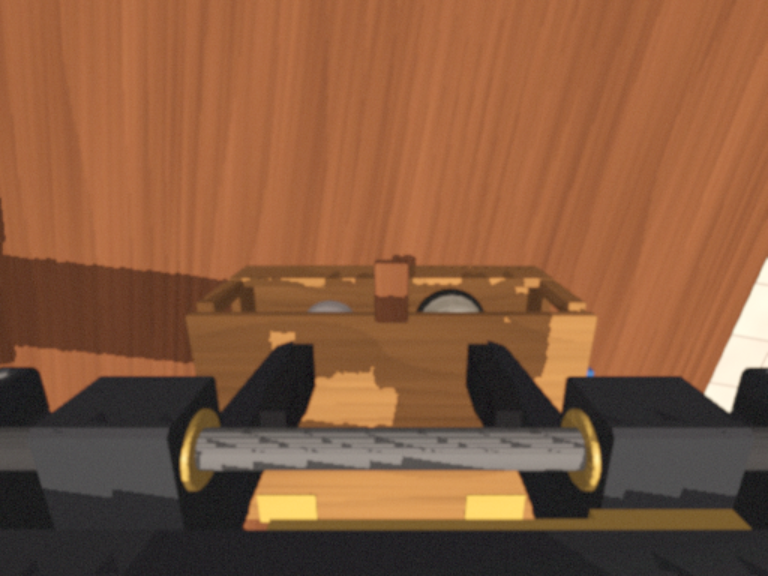

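The wrist view shows the tab at cols 375–409, rows 262–322, and the board edge corners at (189,315) and (595,316). The tin (330,308) and the bottle (450,305) are behind it. I'll refit with this third view added.

```bash
python3 - <<'E'
from h import *; from rig import ctrl; import pickle
cs,ct=ctrl.calibration("scene"),ctrl.calibration("top");cw,_=pickle.load(open("w1.pkl","rb"))
C=np.array([[.15,0,.01],[-.15,0,.01],[-.15,.197,.01],[.15,.197,.01]])
us=np.array([[22,163],[255,10],[438,65],[220,243]])/3.5+[168,138]
ut=(np.array([[712,37],[768,353],[552,390],[500,68]])-[480,0])/3.5+[238,140]
D=np.array([[-.012,.237,.012],[.012,.237,.012],[-.15,.197,.01],[.15,.197,.01]])
uw=np.array([[375,262],[409,262],[189,315],[595,316]])/1.5
def f(p):
    W=caddy(p,cov(p[3],C))
    return np.concatenate([proj(cs,W)-us,proj(ct,W)-ut,proj(cw,caddy(p,cov(p[3],D)))-uw]).ravel()
s=least_squares(f,[.58,-.09,.177,.06],loss='soft_l1');p=s.x;print(p);print(f(p).reshape(-1,2).round(1))
print("tab",caddy(p,cov(p[3],[0,.224,.006])),"hinge",caddy(p,[[0,-.1,.118]]))
def g(q): # wrist+top free point check of height: tab-end corner mid, in plane unknown
    return f(p)
np.save("p.npy",p)
for a in(0,.06,.12,.2):
    h=lambda q:np.r_[f([*q,a])]
    z=least_squares(h,p[:3],loss='soft_l1');print(a,z.cost,z.x)
E
```

```text
[ 0.58358345 -0.0926598   0.17449191  0.02758074]
[[-2.8 -0.2]
 [-2.  -1.8]
 [-0.5 -0.2]
 [-2.1  1.8]
 [ 0.7 -0.6]
 [ 0.5  1.1]
 [ 1.3  0.7]
 [ 1.  -0. ]
 [-0.3 -0.2]
 [ 0.1 -0.1]
 [-2.  -1.2]
 [ 1.2 -0.7]]
tab [[0.5620996  0.02921039 0.13017502]] hinge [[ 0.60094423 -0.19114129  0.118     ]]
0 16.32788628498478 [ 0.58391991 -0.094393    0.17446296]
0.06 14.653093290733743 [ 0.58329559 -0.09020449  0.17542283]
0.12 32.85393346258978 [ 0.58273387 -0.08491124  0.17659369]
0.2 71.17577183010697 [ 0.58302825 -0.07652276  0.1812948 ]
```

Scaled: 0.154 m is 15.4, 0.12 m is 12.

drive_effector:
  offsets: "-0.3,0.1,4,0,0,0 | -0.3,0.1,8,0,0,0 | -0.3,0.1,12,0,0,0 | -0.3,0.1,15.4,0,0,0 | -0.3,0.1,15.4,0,0,0"

```text
time: 2.28
tool_pos: [0.5544, 0.0268, 0.1064]
tool_rot: [-3.127, -0.002, 1.748]
force: [-2.4, 0.0, -1.2]
gripper_width: 0.0595
grip_force: 0.0
```

drive_effector:
  offsets: "0,0,0,0,0,0 | 0,0,0,0,0,0 | 0,0,0,0,0,0 | 0,0,0,0,0,0 | 0,0,0,0,0,0"
  finger_gap: 0.0
  grip_force: 20

```text
time: 2.7
tool_pos: [0.563, 0.0269, 0.1173]
tool_rot: [3.137, 0.001, 1.748]
force: [0.1, -0.6, -0.2]
gripper_width: 0.0289
grip_force: 0.0
```

drive_effector:
  offsets: "0,0,0,0,0,0 | 0,0,0,0,0,0 | 0,0,0,0,0,0 | 0,0,0,0,0,0"
  finger_gap: 0.0
  grip_force: 20

```text
time: 3.03
tool_pos: [0.5624, 0.027, 0.1156]
tool_rot: [3.139, 0.0, 1.748]
force: [3.5, -0.3, 0.9]
gripper_width: 0.0237
grip_force: 20.0
```

```bash
python3 - <<'E'
from h import *; from rig import ctrl; import pickle
t,r,o=T();print(t,o["force"],o["gripper_width"],o["grip_force"])
c=ctrl.calibration("wrist");im=ctrl.camera("wrist")
cv2.imwrite("pics/w2.png",im[100:,100:420,::-1])
E
```

```text
[0.56242757 0.02699474 0.11559065] [ 3.50367156 -0.27896616  0.8894993 ] 0.02372044503024301 19.9982525780797
```

View pics/w2.png

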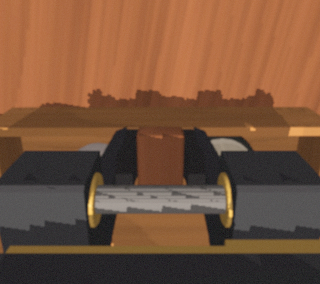

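The tab is gripped between both pads at a width of 23.7 mm with 20 N. The wrist view shows it centred at about (160,155). Now the first part of the arc.

drive_effector:
  offsets: "-0.2,0,-1.7,0,0,0 | -0.5,0,-3.4,0,0,0 | -0.95,0,-5,0,0,0 | -1.5,0,-6.6,0,0,0 | -2.2,0,-8.2,0,0,0"

```text
time: 3.5
tool_pos: [0.5661, 0.0062, 0.1968]
tool_rot: [3.139, -0.002, 1.748]
force: [8.1, 1.8, -3.6]
gripper_width: 0.0232
grip_force: 20.0
```

drive_effector:
  offsets: "-0.8,0,-1.5,0,0,0 | -1.7,0,-2.95,0,0,0 | -2.75,0,-4.3,0,0,0 | -3.85,0,-5.6,0,0,0 | -5.05,0,-6.8,0,0,0"

```text
time: 3.92
tool_pos: [0.575, -0.0435, 0.2646]
tool_rot: [3.139, -0.002, 1.748]
force: [7.9, 3.2, -5.5]
gripper_width: 0.0238
grip_force: 20.0
```

drive_effector:
  offsets: "-1.3,0,-1.1,0,0,0 | -2.65,0,-2.1,0,0,0 | -4.15,0,-3,0,0,0 | -5.65,0,-3.75,0,0,0 | -7.2,0,-4.45,0,0,0"

```text
time: 4.33
tool_pos: [0.5877, -0.1143, 0.3082]
tool_rot: [3.14, -0.003, 1.748]
force: [8.6, 1.5, -8.4]
gripper_width: 0.0237
grip_force: 20.0
```

drive_effector:
  offsets: "-1.6,0,-0.55,0,0,0 | -3.25,0,-0.95,0,0,0 | -4.95,0,-1.25,0,0,0 | -6.65,0,-1.4,0,0,0 | -8.35,0,-1.45,0,0,0"

```text
time: 4.75
tool_pos: [0.6024, -0.1958, 0.3216]
tool_rot: [3.14, -0.005, 1.749]
force: [8.0, 5.2, -8.0]
gripper_width: 0.0237
grip_force: 20.0
```

drive_effector:
  offsets: "0,0,0,0,0,0 | 0,0,0,0,0,0"

```text
time: 4.92
tool_pos: [0.6027, -0.1976, 0.3215]
tool_rot: [3.14, -0.002, 1.747]
force: [8.0, -0.4, -5.9]
gripper_width: 0.0241
grip_force: 20.0
```

```bash
python3 - <<'E'
from h import *; from rig import ctrl
t,r,o=T();p=np.load("p.npy");g=t+r.apply([0,0,-.019])
l=R.from_euler('z',-p[2]).apply(g-[p[0],p[1],0])-[0,-.1,.118];print(t,l,"angle",np.arctan2(l[2],l[1])-.0268,np.hypot(l[2],l[1]))
cv2.imwrite("pics/s2.png",ctrl.camera("scene")[:,:,::-1])
E
```

```text
[ 0.60272789 -0.19763878  0.32146195] [ 0.000602   -0.00673919  0.22246191] angle 1.5742807359177706 0.2225639594235336
```

View pics/s2.png

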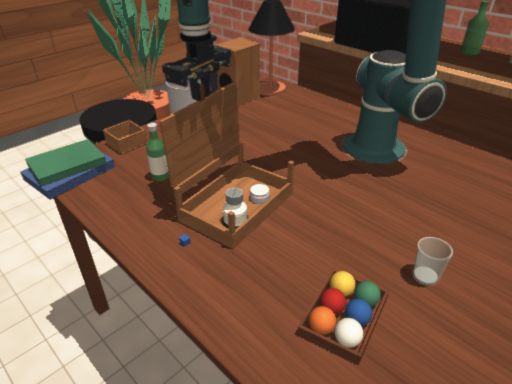

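The scene view shows the cover upright, with the grey cap at about (235,195), the white bottle and the tin (260,192) exposed. I'll release, rise, and hover over the bottle.

drive_effector:
  offsets: "0,0,0,0,0,0 | 0,0,0,0,0,0 | 0,0,0,0,0,0 | 0,0,0,0,0,0 | 0,0,0,0,0,0"
  finger_gap: 0.06

```text
time: 5.38
tool_pos: [0.601, -0.1974, 0.3238]
tool_rot: [-3.141, -0.0, 1.748]
force: [-0.8, -0.5, -0.3]
gripper_width: 0.0552
grip_force: 0.0
```

drive_effector:
  offsets: "0,0,-2.5,0,0,0 | 0,0,-5.5,0,0,0 | 4,2,-6,0,0,0 | 8,4,-6,0,0,0 | 11.5,5.3,-6,0,0,0"

```text
time: 5.8
tool_pos: [0.6336, -0.0765, 0.3855]
tool_rot: [3.139, 0.001, 1.745]
force: [0.3, 0.1, 0.3]
gripper_width: 0.0597
grip_force: 0.0
```

drive_effector:
  offsets: "2.7,1.2,3,0,0,0 | 2.7,1.2,7,0,0,0 | 2.7,1.2,11,0,0,0 | 2.7,1.2,14,0,0,0 | 2.7,1.2,14,0,0,0"

```text
time: 6.22
tool_pos: [0.635, -0.0471, 0.2352]
tool_rot: [-3.128, -0.004, 1.749]
force: [-0.6, -0.6, -1.5]
gripper_width: 0.0598
grip_force: 0.0
```

drive_effector:
  offsets: "0,0,0,0,0,0 | 0,0,0,0,0,0 | 0,0,0,0,0,0"

```text
time: 6.47
tool_pos: [0.6419, -0.0487, 0.2475]
tool_rot: [3.136, 0.002, 1.747]
force: [0.1, -0.2, 1.2]
gripper_width: 0.0601
grip_force: 0.0
```

```bash
python3 - <<'E'
from h import *; from rig import ctrl; import pickle
t,r,o=T();print(t)
D={}
for n in("wrist","scene","top"):
    D[n]=(ctrl.calibration(n),ctrl.camera(n))
pickle.dump(D,open("w3.pkl","wb"))
a=cv2.resize(D["wrist"][1][100:340,150:420],None,fx=2,fy=2)
b=cv2.resize(D["scene"][1][178:248,205:275],None,fx=3.6,fy=3.6,interpolation=cv2.INTER_CUBIC)
c=cv2.resize(D["top"][1][145:215,245:315],None,fx=3.6,fy=3.6,interpolation=cv2.INTER_CUBIC)
o=np.zeros((520,800,3),np.uint8);o[:480,:540]=a;o[:252,545:797]=b;o[260:512,545:797]=c
cv2.imwrite("pics/z3.png",o[:,:,::-1])
E
```

```text
[ 0.64187421 -0.04865699  0.24752977]
```

View pics/z3.png

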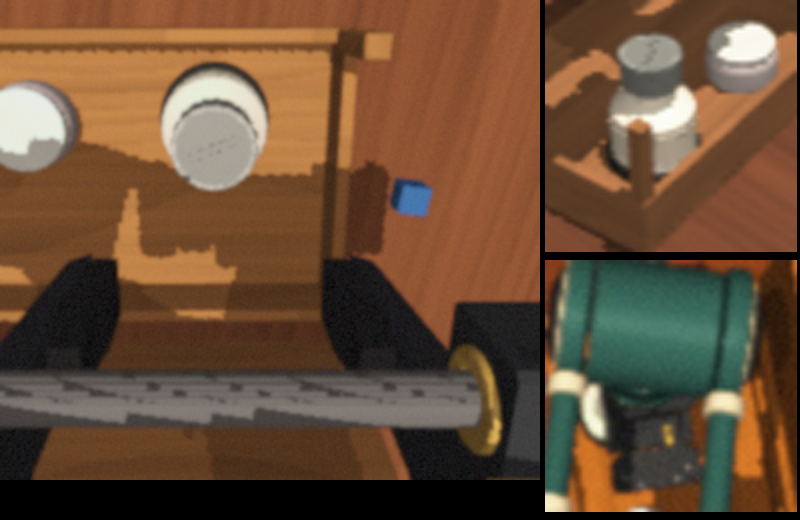

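The wrist crop shows the round cap top centred at (214,149), and the scene crop shows it at (650,51). The top view is blocked by the arm. Next I'll triangulate from the two views.

```bash
python3 - <<'E'
from h import *; import pickle
D=pickle.load(open("w3.pkl","rb"))
cw,cs=D["wrist"][0],D["scene"][0]
uw=np.array([214,149])/2+[150,100];us=np.array([(650-545)/3.6+205,51/3.6+178])
s=least_squares(lambda P:np.r_[(proj(cw,P)-uw)[0],(proj(cs,P)-us)[0]],[.64,-.045,.108]);print("tri",s.x,s.fun)
s=least_squares(lambda P:(proj(cw,[*P,.108])-uw)[0],[.64,-.045]);print("wrist@.108",s.x)
p=np.load("p.npy");print("text",caddy(p,[.065,.035,.108]))
# rim radius check
th=np.linspace(0,2*np.pi,8,endpoint=False)
print(((proj(cw,np.c_[s.x[0]+.023*np.cos(th),s.x[1]+.023*np.sin(th),0*th+.108])-[150,100])*2).round())
t,r,o=T();print(t,o["tool_rot"],o["joint_pos"])
E
```

```text
tri [ 0.63749634 -0.04210277  0.1089664 ] [-0.21298881 -0.36900606 -1.05463218 -0.22253128]
wrist@.108 [ 0.63782461 -0.04269471]
text [[ 0.64152014 -0.04690678  0.108     ]]
[[256. 156.]
 [250. 125.]
 [222. 107.]
 [189. 114.]
 [171. 142.]
 [179. 173.]
 [207. 189.]
 [238. 183.]]
[ 0.64135381 -0.04861936  0.24668606] [3.13717162e+00 1.31977111e-03 1.74743571e+00] [-1.14387673e-01  1.96807379e-01  1.67084307e+00  4.49233769e-06
  1.26932839e+00 -2.91031296e-01]
```

Scaled: 0.06 m is 6, 0.115 m is 11.5.

drive_effector:
  offsets: "0.64,-0.25,3,0,0,0 | 0.64,-0.25,6,0,0,0 | 0.64,-0.25,9,0,0,0 | 0.64,-0.25,10.5,0,0,0 | 0.64,-0.25,11.5,0,0,0"

```text
time: 7.03
tool_pos: [0.6353, -0.0423, 0.1269]
tool_rot: [-3.139, -0.001, 1.748]
force: [-0.0, -0.2, 0.1]
gripper_width: 0.0595
grip_force: 0.0
```

drive_effector:
  offsets: "0,0,0,0,0,0 | 0,0,0,0,0,0 | 0,0,0,0,0,0 | 0,0,0,0,0,0 | 0,0,0,0,0,0"

```text
time: 7.45
tool_pos: [0.6376, -0.0425, 0.1306]
tool_rot: [3.139, 0.001, 1.748]
force: [0.0, -0.1, -0.3]
gripper_width: 0.0601
grip_force: 0.0
```

```bash
python3 - <<'E'
from h import *; from rig import ctrl
t,r,o=T();print(t,r.as_euler('xyz'),o["force"]);d=r.inv().apply(np.array([.6378,-.0427,.078])-t);print(d)
E
```

```text
[ 0.63759405 -0.04251992  0.13063898] [3.13856810e+00 8.62544562e-04 1.74771246e+00] [ 0.01086005 -0.09566924 -0.29156695]
[-1.68116702e-04  1.18315848e-05  5.26394204e-02]
```

drive_effector:
  offsets: "0,0,1.3,0,0,0 | 0,0,2.6,0,0,0 | 0,0,3.9,0,0,0 | 0,0,4.7,0,0,0 | 0,0,5.2,0,0,0"

```text
time: 7.87
tool_pos: [0.6344, -0.0422, 0.0736]
tool_rot: [-3.137, -0.001, 1.748]
force: [0.6, 0.2, 0.0]
gripper_width: 0.0602
grip_force: 0.0
```

drive_effector:
  offsets: "0,0,0,0,0,0 | 0,0,0,0,0,0 | 0,0,0,0,0,0 | 0,0,0,0,0,0 | 0,0,0,0,0,0"
  finger_gap: 0
  grip_force: 30

```text
time: 8.28
tool_pos: [0.637, -0.0422, 0.0764]
tool_rot: [3.14, 0.0, 1.748]
force: [5.4, 0.7, -9.2]
gripper_width: 0.0451
grip_force: 30.0
```

drive_effector:
  offsets: "0,0,0,0,0,0 | 0,0,0,0,0,0"

```text
time: 8.45
tool_pos: [0.6371, -0.0422, 0.0765]
tool_rot: [3.14, 0.0, 1.748]
force: [5.4, 0.9, -8.8]
gripper_width: 0.0452
grip_force: 30.0
```

The cap is gripped at 45 mm with 30 N. Now press it.

Scaled: 0.008 m is 0.8, 0.006 m is 0.6.

drive_effector:
  offsets: "0,0,0.3,0,0,0 | 0,0,0.6,0,0,0 | 0,0,0.8,0,0,0 | 0,0,0.8,0,0,0 | 0,0,0.8,0,0,0"

```text
time: 8.87
tool_pos: [0.6371, -0.0422, 0.0703]
tool_rot: [3.14, 0.0, 1.748]
force: [-1.4, 1.8, 5.8]
gripper_width: 0.0453
grip_force: 30.0
```

Scaled: 0.0015 m is 0.15, -0.12 rad is -2.4.

drive_effector:
  offsets: "0,0,0.15,0,0,0 | 0,0,0.15,0,0,-1.2 | 0,0,0.15,0,0,-2.4"

```text
time: 9.12
tool_pos: [0.6376, -0.0424, 0.0693]
tool_rot: [3.139, 0.001, 1.871]
force: [-0.7, 0.5, 6.3]
gripper_width: 0.0451
grip_force: 30.0
```

drive_effector:
  offsets: "0,0,0,0,0,-2 | 0,0,0,0,0,-4 | 0,0,0,0,0,-6 | 0,0,0,0,0,-8 | 0,0,0,0,0,-10"

```text
time: 9.53
tool_pos: [0.638, -0.0426, 0.0695]
tool_rot: [3.139, 0.003, 2.373]
force: [0.0, -0.1, 6.3]
gripper_width: 0.0451
grip_force: 30.0
```

```bash
python3 -c "
from h import *
t,r,o=T();print(o['moment'],o['force'])"
```

```text
[ 0.10700736 -0.13792209  0.00171119] [ 0.03348039 -0.06618362  6.25879008]
```

drive_effector:
  offsets: "0,0,0,0,0,-2 | 0,0,0,0,0,-4 | 0,0,0,0,0,-6 | 0,0,0,0,0,-8 | 0,0,0,0,0,-10"

```text
time: 9.95
tool_pos: [0.638, -0.0426, 0.0695]
tool_rot: [3.141, 0.004, 2.873]
force: [0.9, 1.0, 5.1]
gripper_width: 0.0454
grip_force: 30.0
```

drive_effector:
  offsets: "0,0,0,0,0,-2 | 0,0,0,0,0,-4 | 0,0,0,0,0,-6 | 0,0,0,0,0,-8 | 0,0,0,0,0,-8"

```text
time: 10.37
tool_pos: [0.6383, -0.0425, 0.0697]
tool_rot: [-3.141, 0.004, -3.011]
force: [0.3, 1.0, 6.6]
gripper_width: 0.0454
grip_force: 30.0
```

```bash
python3 -c "
from h import *
t,r,o=T();print(o['moment'],o['force'],o['joint_pos'])"
```

```text
[ 0.16145156 -0.23237998  0.0995727 ] [0.34722065 0.9740916  6.58323982] [-1.05436829e-01  3.45070450e-01  1.83181109e+00  3.87663294e-05
  9.60281866e-01 -1.80680201e+00]
```

Low turning resistance, turned 1.52 rad. Lift a little first and check the force.

Scaled: -0.02 m is -2, -0.015 m is -1.5.

drive_effector:
  offsets: "0,0,-0.5,0,0,0 | 0,0,-1,0,0,0 | 0,0,-1.5,0,0,0 | 0,0,-2,0,0,0"

```text
time: 10.7
tool_pos: [0.637, -0.0417, 0.0873]
tool_rot: [3.141, 0.002, -3.016]
force: [6.7, 3.3, -4.1]
gripper_width: 0.045
grip_force: 30.0
```

Scaled: -0.08 m is -8, -0.06 m is -6.

drive_effector:
  offsets: "0,0,-1.5,0,0,0 | 0,0,-3,0,0,0 | 0,0,-4.5,0,0,0 | 0,0,-6,0,0,0 | 0,0,-8,0,0,0"

```text
time: 11.12
tool_pos: [0.6339, -0.0425, 0.166]
tool_rot: [3.141, -0.006, -3.016]
force: [-0.2, 0.2, -0.9]
gripper_width: 0.0454
grip_force: 30.0
```

drive_effector:
  offsets: "0,0,0,0,0,0 | 0,0,0,0,0,0 | 0,0,0,0,0,0 | 0,0,0,0,0,0 | 0,0,0,0,0,0"

```text
time: 11.53
tool_pos: [0.6351, -0.0423, 0.1653]
tool_rot: [3.141, -0.003, -3.015]
force: [-0.0, -0.1, -1.3]
gripper_width: 0.0453
grip_force: 30.0
```

```bash
python3 - <<'E'
from h import *; from rig import ctrl
a=ctrl.camera("scene")[80:270,140:310];b=ctrl.camera("wrist")[120:,120:400]
o=np.zeros((570,800,3),np.uint8);o[:570,:510]=cv2.resize(a,None,fx=3,fy=3,interpolation=cv2.INTER_CUBIC);o[:264,515:795]=b
cv2.imwrite("pics/z4.png",o[:,:,::-1])
E
```

```text
(no output)
```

View pics/z4.png

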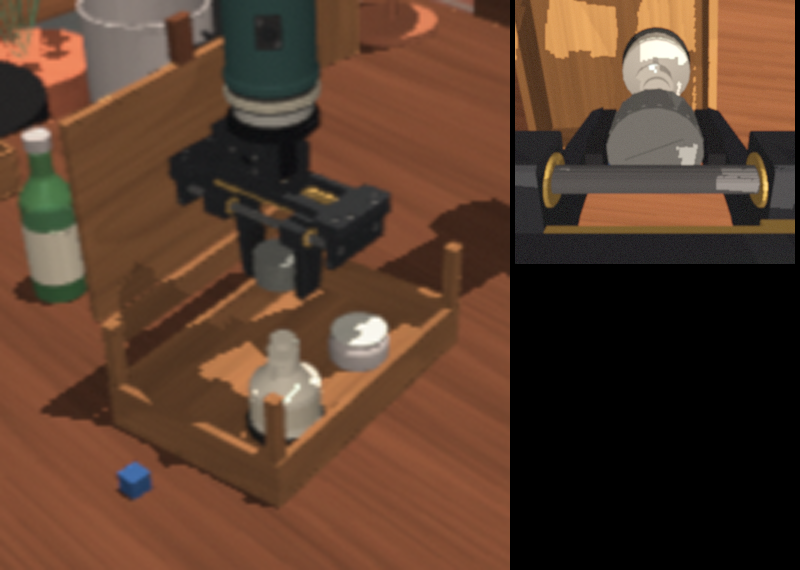

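The scene view shows the cap at (275,263) held level between the fingers, well clear above the bare neck at (284,340). The cover is upright. The rim is about 62 mm above the mouth, so I'm handing in.

```bash
python3 -c "
from rig import ctrl
print(ctrl.finish_job())"
```

```text
the job is handed in; nothing more can be done
None
```

I handed the job in at about 11.6 s: the cover is standing upright by itself, and the gripper is holding the unlocked cap level, about 6 cm above the bottle's mouth; the hand-in returned no verdict.

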